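# Fetch the dish from behind the flasks for counting

## Robot

A 6-joint arm with a two-finger parallel gripper is mounted at the origin on a cart in front of the work surface, level with it; the furniture and walls round the work are solid. World frame = base frame: x ahead of the robot, y to its left, z up, the work surface at z = 0. Lengths are in m, angles in degrees, forces in N, time in s.
With the tool pointing down it reaches from about 0.3 to 0.75 m from the base axis. Payload 8.5 kg.
Tool frame: the origin (TCP) lies at the very end of the fingers, on their centre line; the grasp point (between the pads) lies env.pinch_z behind it (env.pinch_z is the distance from the TCP to the grasp point, in m); z points along the fingers, y is the line along which they close (so a half turn about z gives the same grasp; the last joint's range is limited). The gripper opens to 85 mm and grips with 20 to 120 N. Pads are 22 mm wide; open, the fingers measure 114 mm over their backs; the gripper's body (76 mm by 85 mm) begins 54 mm behind the grasp point. The pads swing forward as they close: fully open they stand 13 mm farther back than shut.
Start: joints at [57.794, 21.807, 74.336, -0, 83.858, -12.336], TCP at [0.187, 0.517, 0.231] pointing down, gripper open.
Joint ranges: [-178.18, 178.18], [-50.72, 133.34], [12.68, 142.11], [-81.47, 261.47], [9.98, 163.14], [-165.26, 165.26]. Speed limits (degrees/s): [136.94, 136.94, 180, 180, 180, 180].

## Interface

Orientations are given as a 3x3 rotation matrix whose columns are the frame's x, y, z axes.
In Python, from rig import telemetry, get_image, env gives the robot as it stands. The module is installed in compiled form; this text tells all that it offers.
- The arm moves only by the tool apply_moves, never from a script. Its argument "series" is a list of rows, each a list of 7 numbers: the shift along the tool's x, y, z in mm, then the turn, a rotation vector about the tool's x, y, z in degrees, then the opening, from 0 (shut) to 1 (fully open). A call has 1 to 12 rows; each row shifts and turns the commanded pose from where the row before left it, along the tool's axes as they then stand; what a row does not reach is not made up. A row lasts 1/8 s, in which the tool goes at most 62.5 mm and 10.7 degrees, less where a joint would pass 70% of its speed; a pose out of reach is approached as far as the arm can. A call with a gripper value outside its range is refused whole. The fingers move at their own pace and stop on an object; "grip_force" is the grip in N (left out, the last holds). Time passes only in rows, so rows that do not move let the fingers close. It gives the time, the measured TCP pose, the force, the opening and the grip force at its end, in the units of the state.
- telemetry.observe(): the state, without advancing time (a new reading comes with each control period).
- get_image(name): name is "scene" or "top"; returns a dict with "frame" (400x640x3 uint8, red, green, blue), "z_map" (400x640 float32, m along the optical axis (not along the pixel's ray), 0 where there is no reading), "vertical_fov" (degrees; the focal length in pixels is half the picture's height over the tangent of half this angle, whatever the lens; pixels are square), "cx", "cy" (the principal point, pixels), "dist" ([k1, k2, p1, p2, k3] as OpenCV has them; the pictures are not rectified), "eye" and "attitude" of the camera in the world. Camera axes: x right, y up, looking along -z (the intrinsics and any distortion apply to the point x, -y, -z); pixel columns grow to the right and rows downward; lengths in m; the calibration is good to about 2 mm. A picture is of the moment at which its call begins.
- env.close_job(): hands the job in; it is judged then, once.
The state is a dict: "time_s": time; "q": joint angles; "qvel": joint speeds; "joint_efforts": joint torques, N m; "position": TCP position; "tool_rot": TCP orientation; "ft_force": force on the tool from outside, world axes, zero at the start; "wrist_torque": the same for the moment, N m; "grip_width": finger opening in m; "gripper_force": force on a finger pad.
Only numpy, scipy, OpenCV 4.12 (cv2) and the standard library are available. Lean on these libraries where they do the work, as an engineer would, in place of code of your own. Each camera call takes 0.05 s, during which the arm holds its last target. There are 200 camera calls.

## Task

Fetch the petri dish from the back of the white sample bay and put it, right way up, in the middle of the lit round stage of the colony counter. The three capped flasks crowd it, so first stand all three upright in the blue side tray, leaving the dish where it is; then move the dish; then put each flask back upright on the very spot where it stood at the start. Set glass down rather than dropping it, let nothing topple, and leave the small white bottle and the tape roll alone.

Things in the scene. Friction and masses are not known exactly. Their poses are not given: they have to be found in the camera images.
- red_flask: Conical glass flask with a red cylindrical cap (off-white crumbs inside). Height 118 mm, round base 64 mm in diameter, narrowing straight to the cap; the cap is fixed to it, upright, 34 mm in diameter, from 82 to 118 mm above the base, and is where to grasp it. 0.1 kg. Origin: centre of the underside; z up when standing. It starts on one of the three large ring marks of the bay; which one differs from start to start, so note where it stood.
- blue_flask: Conical glass flask with a blue cylindrical cap (peach-coloured crumbs inside). Height 118 mm, round base 64 mm in diameter, narrowing straight to the cap; the cap is fixed to it, upright, 34 mm in diameter, from 82 to 118 mm above the base, and is where to grasp it. 0.1 kg. Origin: centre of the underside; z up when standing. It starts on one of the three large ring marks of the bay; which one differs from start to start, so note where it stood.
- yellow_flask: Conical glass flask with a yellow cylindrical cap (dark grey crumbs inside). Height 118 mm, round base 64 mm in diameter, narrowing straight to the cap; the cap is fixed to it, upright, 34 mm in diameter, from 82 to 118 mm above the base, and is where to grasp it. 0.1 kg. Origin: centre of the underside; z up when standing. It starts on one of the three large ring marks of the bay; which one differs from start to start, so note where it stood.
- dish: The only petri dish on the worktop: round, clear, with its lid on (lid fixed), 59 mm in diameter and 15 mm high, 0.04 kg. Grasp it across the diameter by its rim wall. Origin: centre of the underside; z up when right way up. It starts on the small ring mark at the back of the bay, with a flask to its left, one to its right and one in front, each about 70 mm away centre to centre.
- bay: Fixed white sample bay, a plate 170 mm (x) by 230 mm (y), 6 mm thick, with grey rims 24 mm high at the back and both sides, 6 mm thick; open at the front (-x). Origin: centre of the underside; x points to its back, z up. Thin printed rings on the plate mark the starting spots: three flask spots at (-37, 0), (35, 72) and (35, -72) mm, the dish's at (35, 0) mm, in its x, y. Things stand on it 6 mm above its origin. It stands in the middle of the worktop, turned a little.
- side_tray: Fixed blue shallow tray, 260 mm (x) by 130 mm (y), walls 4 mm thick and 14 mm high, floor 4 mm thick, small loop handles at the two short ends. Origin: centre of the underside; x along its length, z up. It has room for the three flasks in a row, for instance at x = -78, 0 and 78 mm, y = 0. It stands to the left or the right of the bay.
- colony_counter: Fixed grey colony counter, a box 165 mm (x) by 150 mm (y), top face 40 mm above the worktop, with a black key strip along its front (-x) edge and a raised round cream lit stage. Origin: centre of the underside. It stands on the other side of the bay from the tray.
- stage (a point): Centre of the top face of the colony counter's lit stage: a flat cream disc 72 mm in diameter, 8 mm higher than the counter's top face, 48 mm above the worktop. The dish stands on it with its origin at this point.
- white_bottle: Bystander: small white reagent bottle with a black cap, 36 mm in diameter, 66 mm high, loose on the worktop near the robot. Origin: centre of the underside. To be left alone.
- tape: Bystander: roll of yellow tape lying flat, 68 mm in diameter, 18 mm high, loose on the worktop near the robot. Origin: centre of the underside. To be left alone.

How it is judged:
By the outcome, as a careful person would: the job done as asked, in the order asked, and still so for the second after the job is handed in, with the robot touching nothing.
It also fails if it takes over 138 s, if anything falls off the work surface, if the arm or the gripper's body presses on something with over 40 N, if the wrist force passes 120 N, or if a joint passes its speed limit or range.

## Working session

There is one attempt and no reset: what is moved stays moved. The work goes in short steps, Python scripts to look and compute and a tool call to move; the robot and the scene stay as the last step left them, time stands still between calls to the robot, and variables do not carry over. Pictures are saved under pics/ and viewed, at most 14 in all, crops included, and the job is handed in when it is done.

Besides the shell and the picture viewer there is one more tool, called after "Call:" in YAML: its name, and indented under it one key for each argument. apply_moves: Moves the arm, as the interface text tells. Its arguments: {"type":"object","properties":{"series":{"type":"array"},"grip_force":{"type":"number"}},"required":["series"]}

```bash
mkdir -p pics
python3 - <<'E'
from rig import telemetry, get_image, env
import cv2, numpy as np
s=telemetry.observe(); print(s, env.pinch_z)
for n in("scene","top"):
    g=get_image(n); cv2.imwrite(f"pics/{n}0.png",g["frame"][:,:,::-1])
    print(n,g["vertical_fov"],g["cx"],g["cy"],g["dist"],g["eye"],g["attitude"])
    np.savez(f"{n}0.npz",**g)
E
```

```text
{'time_s': 0.0, 'q': array([ 5.77945502e+01,  2.18418838e+01,  7.43870146e+01,  8.84113948e-04,
        8.38571791e+01, -1.23375334e+01]), 'qvel': array([-0.08109957,  0.07422875, -0.02356745,  0.04531686,  0.05001559,
        0.05736858]), 'joint_efforts': array([-4.73230357e-04, -4.48455369e+01, -2.31268877e+01, -1.44166115e-04,
        4.77610491e-03,  1.52305313e-05]), 'position': array([0.18676882, 0.51699689, 0.23069009]), 'tool_rot': array([[-9.40477878e-01,  3.39853937e-01, -8.13660994e-04],
       [ 3.39854745e-01,  9.40477090e-01, -1.26301246e-03],
       [ 3.35989768e-04, -1.46436183e-03, -9.99998871e-01]]), 'ft_force': array([ 0.03914547, -0.58713381, -0.07555852]), 'wrist_torque': array([-0.00320666, -0.01510279, -0.02005382]), 'gripper_force': 0.0, 'grip_width': 0.08512208943435859} 0.0187
scene 52.085220986361136 316.4530768054212 198.54740491350364 [-0.04368099  0.          0.          0.          0.        ] [ 0.20517684 -0.62048547  0.80438239] [[ 0.88113872  0.35701455 -0.31005672]
 [-0.47246485  0.63799125 -0.60806589]
 [-0.0192749   0.6822813   0.73083562]]
top 47.857684535353684 319.72380945473833 195.90111946990118 [-0.05602633  0.          0.          0.          0.        ] [ 0.40931398 -0.00964939  1.34919998] [[-0.0108432   0.99674513 -0.07988479]
 [-0.9997026  -0.01255112 -0.02090872]
 [-0.02184331  0.07963431  0.99658479]]
```

View pics/top0.png

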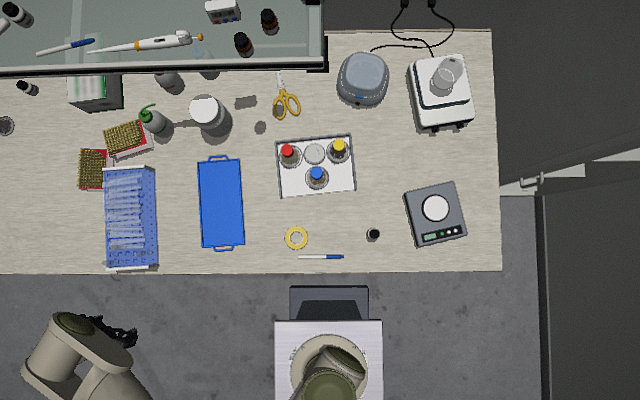

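View pics/scene0.png

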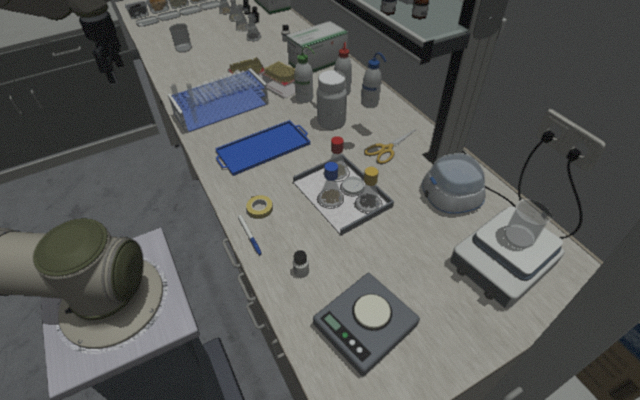

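Top view: the caps are red (288,149), yellow (339,145) and blue (317,173), with the dish at (314,153). The blue tray is at (221,201) and the counter stage at (435,208). The tape is at (296,238) and the bottle at (373,234). The shelf is at the upper left, beyond the work area. The scene view agrees.

```bash
cat > h.py <<'E'
import numpy as np, cv2
def cast(g,uv,z):
    f=200/np.tan(np.radians(float(g["vertical_fov"]))/2)
    K=np.array([[f,0,g["cx"]],[0,f,g["cy"]],[0,0,1.]])
    p=cv2.undistortPoints(np.float64(uv).reshape(-1,1,2),K,np.float64(g["dist"])).reshape(-1,2)
    d=np.c_[p[:,0],-p[:,1],-np.ones(len(p))]@np.array(g["attitude"]).T
    e=np.array(g["eye"]); return e+d*((z-e[2])/d[:,2])[:,None]
def blobs(g,lo,hi,roi=None,amin=15):
    hsv=cv2.cvtColor(g["frame"],cv2.COLOR_RGB2HSV); m=cv2.inRange(hsv,np.array(lo),np.array(hi))
    if roi: 
        k=np.zeros_like(m); x0,y0,x1,y1=roi; k[y0:y1,x0:x1]=255; m&=k
    n,l,s,c=cv2.connectedComponentsWithStats(m)
    return m,[(s[i,4],c[i],l==i) for i in np.argsort(-s[1:,4])+1 if s[i,4]>=amin]
C={"red":((0,130,60),(8,255,255)),"blue":((100,140,60),(125,255,255)),"yellow":((18,130,80),(32,255,255))}
ROI={"top":(270,130,362,200),"scene":(290,130,400,235)}
E
python3 - <<'E'
from h import *
G={n:dict(np.load(n+"0.npz")) for n in("top","scene")}
for n,g in G.items():
    for c,(lo,hi) in C.items():
        m,b=blobs(g,lo,hi,ROI[n])
        for a,ct,mk in b[:2]:
            v,u=np.where(mk); P=cast(g,[ct],.106)[0]
            print(n,c,a,ct.round(1),"box",u.min(),u.max(),v.min(),v.max(),P.round(4))
    roi={"top":(190,145,255,260),"scene":(210,115,320,180)}[n]
    m,b=blobs(g,(100,140,60),(125,255,255),roi)
    r=cv2.minAreaRect(np.float32(np.argwhere(b[0][2])[:,::-1])); print(n,"tray",b[0][0],cast(g,cv2.boxPoints(r),.014).round(3).tolist(),cast(g,[r[0]],.014).round(4))
    roi={"top":(400,180,470,250),"scene":(345,285,400,335)}[n]
    m,b=blobs(g,(0,0,170),(40,90,255),roi)
    cn=max(cv2.findContours(np.uint8(b[0][2]),0,1)[0],key=len); e=cv2.fitEllipse(cn)
    print(n,"stage",b[0][0],e,cast(g,[e[0]],.048).round(4))
    for nm,uv in (("bottle",(373,234)),("tape",(296,238)),("baycorn",(275,141))): 
        if n=="top": print(nm,cast(g,[uv],.02).round(3))
t=G["top"]; big=cv2.resize(t["frame"][120:210,260:380],None,fx=6,fy=6,interpolation=cv2.INTER_CUBIC); cv2.imwrite("pics/bay.png",big[:,:,::-1])
s=G["scene"]; big=cv2.resize(s["frame"][125:240,280:400],None,fx=5,fy=5,interpolation=cv2.INTER_CUBIC); cv2.imwrite("pics/bays.png",big[:,:,::-1])
E
```

```text
top red 108 [286.6 149.8] box 281 292 144 155 [0.6397 0.1078 0.106 ]
top blue 117 [316.1 172.4] box 311 322 167 178 [0.5745 0.0257 0.106 ]
top yellow 117 [338.4 144.7] box 333 344 139 150 [ 0.6519 -0.0373  0.106 ]
top tray 3779 [[0.641, 0.391, 0.014], [0.647, 0.259, 0.014], [0.36, 0.242, 0.014], [0.353, 0.371, 0.014]] [[0.499  0.3151 0.014 ]]
top stage 842 ((430.4775390625, 205.05812072753906), (75.0174331665039, 97.35272979736328), 149.6073455810547) [[ 0.4831 -0.3018  0.048 ]]
bottle [[ 0.402 -0.137  0.02 ]]
tape [[0.392 0.089 0.02 ]]
baycorn [[0.683 0.151 0.02 ]]
scene red 70 [337.  140.5] box 332 342 137 144 [0.6507 0.122  0.106 ]
scene blue 252 [296.7 138.9] box 290 308 130 149 [0.5592 0.1816 0.106 ]
scene blue 93 [330.8 166.4] box 325 337 162 171 [0.5853 0.0407 0.106 ]
scene yellow 141 [382.3 151.5] box 365 392 144 162 [0.7308 0.0245 0.106 ]
scene yellow 84 [371.1 171.5] box 365 377 167 176 [ 0.6632 -0.0249  0.106 ]
scene tray 2224 [[0.373, 0.366, 0.014], [0.666, 0.392, 0.014], [0.632, 0.249, 0.014], [0.362, 0.235, 0.014]] [[0.5025 0.3072 0.014 ]]
scene stage 779 ((372.0121765136719, 310.3083801269531), (28.79388999938965, 32.786128997802734), 110.679931640625) [[ 0.4782 -0.3175  0.048 ]]
```

View pics/bay.png

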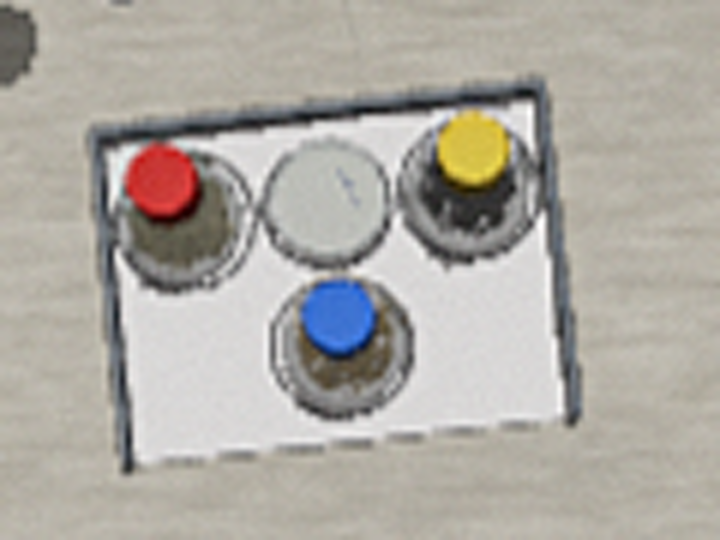

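View pics/bays.png

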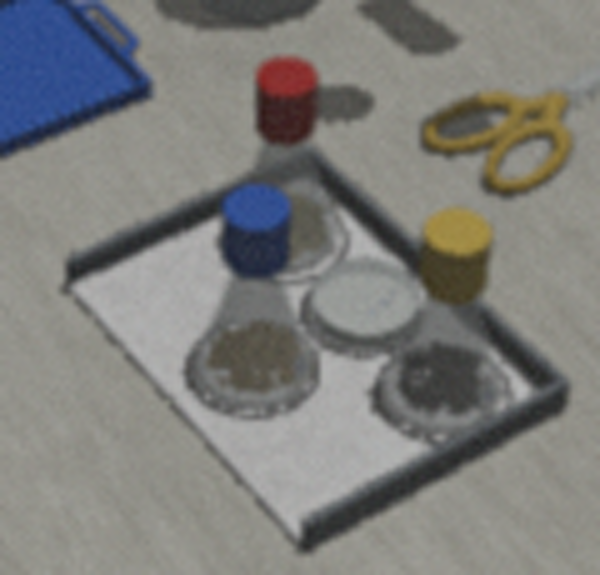

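The enlarged views show that the colour masks cover only the cap top faces, so their plane is z = 0.124. The dish is at about (314.5,153.8) in the top view and (353.5,185) in the scene view.

Run:
```python
from h import *
from scipy.spatial.transform import Rotation as R
G={n:dict(np.load(n+"0.npz")) for n in("top","scene")}
spots={"red":(35,72),"blue":(-37,0),"yellow":(35,-72)}
dish={"top":[260+(327+.5)/6-.5,120+(202.5+.5)/6-.5],"scene":[280+(366)/5,125+(301)/5]}
px={"scene":{"red":(337,140.5),"blue":(330.8,166.4),"yellow":(371.1,171.5)},"top":{"red":(286.6,149.8),"blue":(316.1,172.4),"yellow":(338.4,144.7)}}
W=[]
for n,g in G.items():
    P=np.array([cast(g,[px[n][c]],.124)[0,:2] for c in spots]); S=np.array(list(spots.values()))/1000.
    a=P-P.mean(0); b=S-S.mean(0); th=np.arctan2((b[:,0]*a[:,1]-b[:,1]*a[:,0]).sum(),(a*b).sum())
    Rm=np.array([[np.cos(th),-np.sin(th)],[np.sin(th),np.cos(th)]]); t=P.mean(0)-Rm@S.mean(0)
    print(n,P.round(4).tolist(),"th",np.degrees(th).round(2),"bay",t.round(4),"res mm",((S@Rm.T+t-P)*1e3).round(1).tolist())
    print("  dish pred",(Rm@[.035,0]+t).round(4),"seen",cast(g,[dish[n]],.021)[0].round(4))
g=G["top"]; m,b=blobs(g,(0,0,185),(60,90,255),(420,193,450,223)); mk=b[0]
(x,y),r=cv2.minEnclosingCircle(np.float32(np.argwhere(mk[2])[:,::-1])); print(mk[0],mk[1],x,y,r,cast(g,[mk[1]],.048).round(4))
# counter outline angle in top
m,b=blobs(g,(100,10,50),(130,120,125),(398,175,475,252)); r=cv2.minAreaRect(np.float32(np.argwhere(b[0][2])[:,::-1])); print("counter",cast(g,cv2.boxPoints(r),.04).round(3).tolist(),cast(g,[r[0]],.04).round(3))
for nm,g in G.items():
  m,b=blobs(g,(100,140,60),(125,255,255),{"top":(190,145,255,260),"scene":(210,115,320,180)}[nm])
  k=cv2.morphologyEx(np.uint8(b[0][2]),cv2.MORPH_OPEN,np.ones((9,9)))
  r=cv2.minAreaRect(np.float32(np.argwhere(k)[:,::-1])); print(nm,"tray",cast(g,cv2.boxPoints(r),.014).round(3).tolist(),cast(g,[r[0]],.014).round(4))
```

```text
top [[0.6362, 0.106], [0.5722, 0.0253], [0.6482, -0.0369]] th 5.5 bay [0.6079 0.0304] res mm [[-0.3, -0.6], [-1.1, 1.6], [1.4, -1.0]]
  dish pred [0.6428 0.0338] seen [0.6433 0.0337 0.021 ]
scene [[0.6392, 0.1027], [0.5755, 0.0235], [0.6514, -0.0401]] th 5.27 bay [0.6111 0.0277] res mm [[0.2, -0.1], [-1.3, 0.8], [1.1, -0.7]]
  dish pred [0.6459 0.0309] seen [0.6473 0.0263 0.021 ]
352 [435.54261364 207.53125   ] 435.5 207.5 12.103818893432617 [[ 0.4757 -0.3162  0.048 ]]
counter [[0.54, -0.309, 0.04], [0.558, -0.369, 0.04], [0.4, -0.415, 0.04], [0.382, -0.355, 0.04]] [[ 0.47  -0.362  0.04 ]]
top tray [[0.626, 0.391, 0.014], [0.632, 0.259, 0.014], [0.375, 0.242, 0.014], [0.368, 0.372, 0.014]] [[0.4994 0.3157 0.014 ]]
scene tray [[0.377, 0.362, 0.014], [0.65, 0.39, 0.014], [0.619, 0.254, 0.014], [0.367, 0.237, 0.014]] [[0.498  0.3081 0.014 ]]
```

```bash
cat >> h.py <<'E'
T={"red":(.6377,.1044),"blue":(.5739,.0244),"yellow":(.6498,-.0385),"dish":(.6445,.0323),"stage":(.477,-.317),"t1":(.577,.3195),"t2":(.499,.314),"t3":(.421,.3085)}
def go(name,z,R=None,p=None):
    from rig import telemetry
    s=telemetry.observe(); R=s["tool_rot"] if R is None else R; p=s["position"] if p is None else p
    d=np.r_[T[name],z]-p
    print(name,z,"shift mm",(R.T@d*1e3).round(0))
E
python3 - <<'E'
from h import *
from rig import telemetry
g=dict(np.load("top0.npz"))
for uv in [(100,70),(300,67),(320,45),(322,68)]:
    z=g["z_map"][uv[1],uv[0]]; 
    # height: solve z so that depth matches
    hs=np.linspace(-.1,1,1101); D=[-(np.array(g["attitude"]).T@(cast(g,[uv],h)[0]-g["eye"]))[2] for h in hs]
    h=hs[np.argmin(abs(np.array(D)-z))]; print(uv,cast(g,[uv],h).round(3))
s=telemetry.observe()
from scipy.spatial.transform import Rotation as Rt
R=s["tool_rot"]@Rt.from_rotvec([0,0,-25.2],degrees=True).as_matrix(); print(R.round(3))
go("red",.19,R)
E
```

```text
(100, 70) [[0.779 0.506 0.383]]
(300, 67) [[0.778 0.052 0.371]]
(320, 45) [[0.816 0.006 0.4  ]]
(322, 68) [[0.779 0.003 0.361]]
[[-0.996 -0.093 -0.001]
 [-0.093  0.996 -0.001]
 [ 0.001 -0.001 -1.   ]]
red 0.19 shift mm [-411. -453.   41.]
```

Call:
apply_moves:
  series:
    - [0, 0, 0, 0, 0, -8.4, 1]
    - [0, -10, 0, 0, 0, -8.4, 1]
    - [-15, -20, 3, 0, 0, -8.4, 1]
    - [-40, -45, 5, 0, 0, 0, 1]
    - [-45, -50, 5, 0, 0, 0, 1]
    - [-45, -50, 5, 0, 0, 0, 1]
    - [-45, -50, 5, 0, 0, 0, 1]
    - [-45, -50, 5, 0, 0, 0, 1]
    - [-45, -50, 5, 0, 0, 0, 1]
    - [-45, -50, 5, 0, 0, 0, 1]
    - [-45, -45, 3, 0, 0, 0, 1]
    - [-30, -30, 0, 0, 0, 0, 1]
  grip_force: 30

```text
time_s: 1.6
position: [0.5999, 0.1229, 0.1917]
tool_rot: [[-0.996, -0.091, -0.001], [-0.091, 0.996, -0.0], [0.001, 0.0, -1.0]]
ft_force: [-0.5, 0.7, 0.1]
grip_width: 0.0853
gripper_force: 0.0
```

```bash
python3 -c "
from h import *
go('red',.15);go('red',.087)
from rig import telemetry;s=telemetry.observe();print(s['tool_rot'].round(4),s['position'],s['q'])"
```

```text
red 0.15 shift mm [-36. -22.  42.]
red 0.087 shift mm [-36. -22. 105.]
[[-9.958e-01 -9.120e-02 -1.300e-03]
 [-9.120e-02  9.958e-01 -1.000e-04]
 [ 1.300e-03  0.000e+00 -1.000e+00]] [0.599945   0.12290371 0.19167055] [ 5.17601968e-01  2.97692300e+01  6.76010041e+01 -4.72157144e-03
  8.27037200e+01 -9.47127305e+01]
```

Call:
apply_moves:
  series:
    - [0, 0, 0, 0, 0, 0, 1]
    - [0, 0, 0, 0, 0, 0, 1]

```text
time_s: 1.85
position: [0.5978, 0.1256, 0.1922]
tool_rot: [[-0.996, -0.093, -0.001], [-0.093, 0.996, 0.0], [0.001, 0.0, -1.0]]
ft_force: [0.1, -0.4, -0.4]
grip_width: 0.0853
gripper_force: 0.0
```

```bash
python3 -c "
from h import *
go('red',.15);go('red',.087)
from rig import get_image
g=get_image('scene');cv2.imwrite('pics/a1.png',g['frame'][60:260,150:470,::-1].repeat(2,0).repeat(2,1))"
```

```text
red 0.15 shift mm [-38. -25.  42.]
red 0.087 shift mm [-38. -25. 105.]
```

View pics/a1.png

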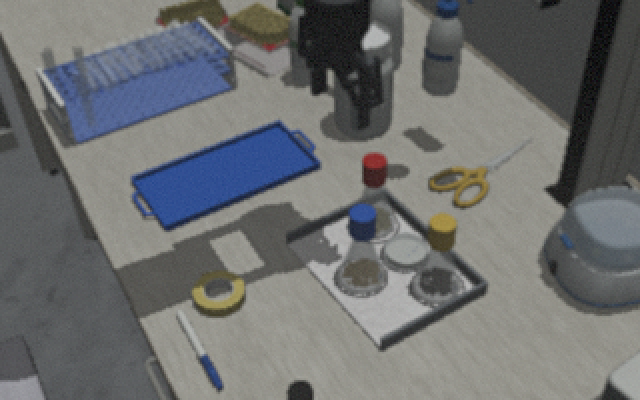

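The gripper hovers at about (345,75) in the crop. The red cap is at (374,170), blue at (362,221) and yellow at (442,231). Everything is still standing.

Call:
apply_moves:
  series:
    - [-19, -12, 10, 0, 0, 0, 1]
    - [-19, -13, 20, 0, 0, 0, 1]
    - [0, 0, 25, 0, 0, 0, 1]
    - [0, 0, 25, 0, 0, 0, 1]
    - [0, 0, 25, 0, 0, 0, 1]
    - [0, 0, 0, 0, 0, 0, 1]

```text
time_s: 2.65
position: [0.6371, 0.1048, 0.0864]
tool_rot: [[-0.996, -0.094, -0.004], [-0.094, 0.996, 0.0], [0.004, 0.0, -1.0]]
ft_force: [-0.3, 0.2, 0.5]
grip_width: 0.0853
gripper_force: 0.0
```

```bash
python3 -c "
from h import *
go('red',.087)
from rig import get_image
for n,(u,v) in {'top':(287,150),'scene':(337,141)}.items():
  g=get_image(n);cv2.imwrite(f'pics/b_{n}.png',cv2.resize(g['frame'][v-50:v+50,u-60:u+60,::-1],None,fx=5,fy=5))"
```

```text
red 0.087 shift mm [-1. -0. -1.]
```

View pics/b_scene.png

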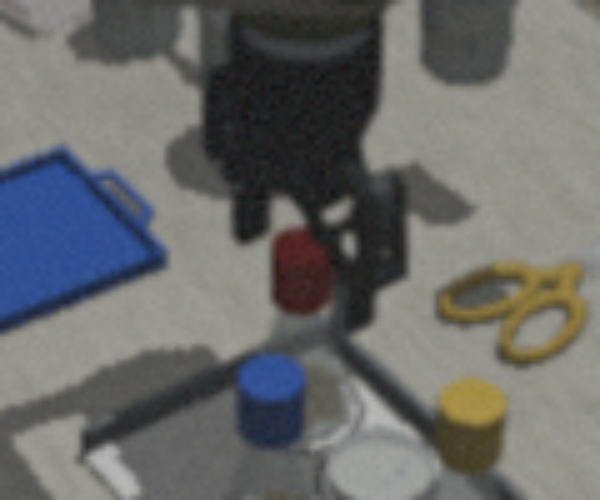

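The red cap (300,270 in the crop) sits between the open fingers (250,215 and 375,250), so I'm closing on it.

Call:
apply_moves:
  series:
    - [0, 0, 0, 0, 0, 0, 0.5]
    - [0, 0, 0, 0, 0, 0, 0.3]
    - [0, 0, 0, 0, 0, 0, 0.3]
    - [0, 0, 0, 0, 0, 0, 0.3]
    - [0, 0, 0, 0, 0, 0, 0.3]
  grip_force: 30

```text
time_s: 3.38
position: [0.6389, 0.104, 0.0882]
tool_rot: [[-0.996, -0.093, 0.001], [-0.093, 0.996, 0.0], [-0.001, 0.0, -1.0]]
ft_force: [-0.4, 3.1, 5.8]
grip_width: 0.0354
gripper_force: 29.4
```

Call:
apply_moves:
  series:
    - [0, 0, -5, 0, 0, 0, 0.3]
    - [0, 0, -15, 0, 0, 0, 0.3]
    - [0, 0, -20, 0, 0, 0, 0.3]
    - [2, 10, -10, 0, 0, 0, 0.3]
    - [5, 25, 0, 0, 0, 0, 0.3]
    - [6, 35, 0, 0, 0, 0, 0.3]
    - [7, 40, 0, 0, 0, 0, 0.3]
    - [7, 40, 0, 0, 0, 0, 0.3]
    - [6, 35, 0, 0, 0, 0, 0.3]
    - [5, 25, 0, 0, 0, 0, 0.3]
    - [2, 10, 0, 0, 0, 0, 0.3]
    - [0, 0, 0, 0, 0, 0, 0.3]

```text
time_s: 4.88
position: [0.5781, 0.3193, 0.1376]
tool_rot: [[-0.996, -0.094, -0.0], [-0.094, 0.996, -0.0], [0.0, -0.0, -1.0]]
ft_force: [-0.1, -0.5, -0.5]
grip_width: 0.0353
gripper_force: 29.3
```

```bash
python3 -c "
from h import *
go('t1',.087)
from rig import get_image
g=get_image('scene');u,v=290,130;cv2.imwrite(f'pics/c1.png',cv2.resize(g['frame'][v-60:v+60,u-80:u+80,::-1],None,fx=4,fy=4))"
```

```text
t1 0.087 shift mm [ 1.  0. 51.]
```

View pics/c1.png

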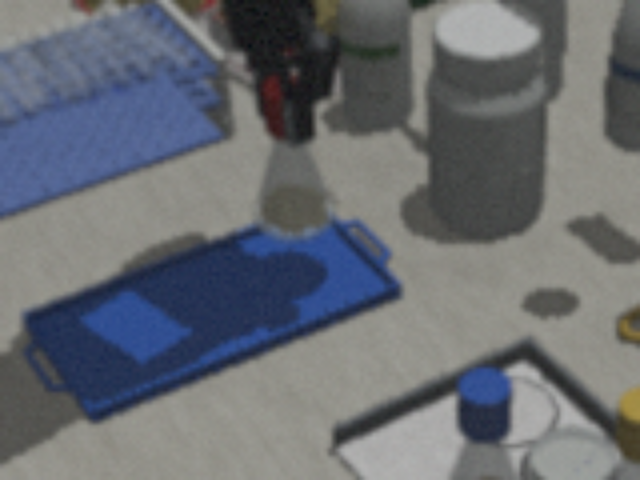

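The red flask hangs upright in the gripper (295,170) over the far end of the tray, and the red ring spot in the bay is empty.

Call:
apply_moves:
  series:
    - [0, 0, 10, 0, 0, 0, 0.3]
    - [0, 0, 18, 0, 0, 0, 0.3]
    - [0, 0, 14, 0, 0, 0, 0.3]
    - [0, 0, 6, 0, 0, 0, 0.3]
    - [0, 0, 2, 0, 0, 0, 0.3]
    - [0, 0, 1, 0, 0, 0, 0.3]
    - [0, 0, 0, 0, 0, 0, 0.3]

```text
time_s: 5.8
position: [0.5785, 0.3192, 0.087]
tool_rot: [[-0.996, -0.093, 0.001], [-0.093, 0.996, 0.0], [-0.001, 0.0, -1.0]]
ft_force: [-0.2, 0.6, -1.5]
grip_width: 0.0354
gripper_force: 29.2
```

Call:
apply_moves:
  series:
    - [0, 0, 1, 0, 0, 0, 0.3]
    - [0, 0, 0, 0, 0, 0, 0.3]

```text
time_s: 6.05
position: [0.5786, 0.3192, 0.0863]
tool_rot: [[-0.996, -0.093, 0.001], [-0.093, 0.996, 0.0], [-0.001, 0.0, -1.0]]
ft_force: [0.3, -0.3, 3.2]
grip_width: 0.0355
gripper_force: 29.4
```

Call:
apply_moves:
  series:
    - [0, 0, 0, 0, 0, 0, 0.5]
    - [0, 0, 0, 0, 0, 0, 0.7]
    - [0, 0, 0, 0, 0, 0, 0.9]
    - [0, 0, -20, 0, 0, 0, 0.9]
    - [0, 0, -40, 0, 0, 0, 0.9]
    - [0, -20, -25, 0, 0, 0, 0.9]
    - [0, -40, 0, 0, 0, 0, 0.9]
    - [0, -50, 0, 0, 0, 0, 0.9]
    - [0, -50, 0, 0, 0, 0, 0.9]
    - [0, -50, 0, 0, 0, 0, 0.9]
    - [0, -50, 0, 0, 0, 0, 0.9]
    - [0, -20, 0, 0, 0, 0, 0.9]

```text
time_s: 7.55
position: [0.6045, 0.0378, 0.1705]
tool_rot: [[-0.996, -0.09, -0.0], [-0.09, 0.996, -0.0], [0.0, -0.0, -1.0]]
ft_force: [-0.1, 0.8, 0.4]
grip_width: 0.0768
gripper_force: 0.0
```

```bash
python3 -c "
from h import *
go('blue',.087)
from rig import get_image
g=get_image('top')
for c in C:
  m,b=blobs(g,*C[c],(190,130,362,260));print(c,[(x[0],cast(g,[x[1]],.122)[0].round(4)) for x in b[:3]])"
```

```text
blue 0.087 shift mm [ 32. -11.  84.]
red [(np.int32(102), array([0.5758, 0.3197, 0.122 ]))]
blue [(np.int32(3361), array([0.4823, 0.2878, 0.122 ])), (np.int32(76), array([0.5756, 0.0265, 0.122 ])), (np.int32(54), array([ 0.3436, -0.0212,  0.122 ]))]
yellow [(np.int32(67), array([ 0.6483, -0.0431,  0.122 ]))]
```

Call:
apply_moves:
  series:
    - [16, -6, 0, 0, 0, 0, 0.9]
    - [16, -6, 4, 0, 0, 0, 0.9]
    - [0, 0, 30, 0, 0, 0, 0.9]
    - [0, 0, 30, 0, 0, 0, 0.9]
    - [0, 0, 20, 0, 0, 0, 0.9]
    - [0, 0, 0, 0, 0, 0, 0.9]

```text
time_s: 8.35
position: [0.5729, 0.0265, 0.0855]
tool_rot: [[-0.996, -0.094, -0.003], [-0.094, 0.996, 0.001], [0.003, 0.001, -1.0]]
ft_force: [0.1, -0.2, 1.4]
grip_width: 0.0771
gripper_force: 0.0
```

```bash
python3 -c "
from h import *
go('blue',.087)"
```

```text
blue 0.087 shift mm [-1. -2. -2.]
```

Call:
apply_moves:
  series:
    - [-1, -2, -1, 0, 0, 0, 0.9]
    - [0, 0, 0, 0, 0, 0, 0.5]
    - [0, 0, 0, 0, 0, 0, 0.3]
    - [0, 0, 0, 0, 0, 0, 0.3]
    - [0, 0, 0, 0, 0, 0, 0.3]

```text
time_s: 8.98
position: [0.5751, 0.0236, 0.0882]
tool_rot: [[-0.996, -0.093, 0.001], [-0.093, 0.996, 0.0], [-0.001, 0.0, -1.0]]
ft_force: [-0.9, 1.8, 5.4]
grip_width: 0.0354
gripper_force: 29.7
```

```bash
python3 -c "
from h import *
go('t2',.138)"
```

```text
t2 0.138 shift mm [ 49. 296. -50.]
```

Call:
apply_moves:
  series:
    - [0, 0, -5, 0, 0, 0, 0.3]
    - [0, 0, -20, 0, 0, 0, 0.3]
    - [2, 10, -25, 0, 0, 0, 0.3]
    - [5, 26, 0, 0, 0, 0, 0.3]
    - [6, 38, 0, 0, 0, 0, 0.3]
    - [8, 50, 0, 0, 0, 0, 0.3]
    - [8, 50, 0, 0, 0, 0, 0.3]
    - [8, 48, 0, 0, 0, 0, 0.3]
    - [6, 38, 0, 0, 0, 0, 0.3]
    - [4, 25, 0, 0, 0, 0, 0.3]
    - [2, 10, 0, 0, 0, 0, 0.3]
    - [0, 0, 0, 0, 0, 0, 0.3]

```text
time_s: 10.48
position: [0.4986, 0.3125, 0.1375]
tool_rot: [[-0.996, -0.093, -0.0], [-0.093, 0.996, -0.0], [0.0, -0.0, -1.0]]
ft_force: [0.5, -0.4, -1.4]
grip_width: 0.0352
gripper_force: 29.7
```

```bash
python3 -c "
from h import *
go('t2',.0865)"
```

```text
t2 0.0865 shift mm [-1.  1. 51.]
```

Call:
apply_moves:
  series:
    - [0, 0, 10, 0, 0, 0, 0.3]
    - [0, 0, 18, 0, 0, 0, 0.3]
    - [0, 0, 14, 0, 0, 0, 0.3]
    - [0, 0, 6, 0, 0, 0, 0.3]
    - [0, 0, 2, 0, 0, 0, 0.3]
    - [0, 0, 1, 0, 0, 0, 0.3]
    - [0, 0, 1, 0, 0, 0, 0.3]
    - [0, 0, 0, 0, 0, 0, 0.3]

```text
time_s: 11.48
position: [0.499, 0.3128, 0.0863]
tool_rot: [[-0.996, -0.093, 0.001], [-0.093, 0.996, 0.0], [-0.001, 0.0, -1.0]]
ft_force: [-0.4, 0.3, 3.8]
grip_width: 0.0355
gripper_force: 30.0
```

Call:
apply_moves:
  series:
    - [0, 0, 0, 0, 0, 0, 0.5]
    - [0, 0, 0, 0, 0, 0, 0.7]
    - [0, 0, 0, 0, 0, 0, 0.9]
    - [0, 0, -20, 0, 0, 0, 0.9]
    - [0, 0, -40, 0, 0, 0, 0.9]
    - [-5, -20, -25, 0, 0, 0, 0.9]
    - [-15, -40, 0, 0, 0, 0, 0.9]
    - [-17, -50, 0, 0, 0, 0, 0.9]
    - [-17, -50, 0, 0, 0, 0, 0.9]
    - [-17, -50, 0, 0, 0, 0, 0.9]
    - [-17, -50, 0, 0, 0, 0, 0.9]
    - [-17, -50, 0, 0, 0, 0, 0.9]

```text
time_s: 12.98
position: [0.6324, 0.012, 0.1705]
tool_rot: [[-0.996, -0.093, -0.0], [-0.093, 0.996, 0.0], [0.0, 0.0, -1.0]]
ft_force: [0.2, 1.7, 0.3]
grip_width: 0.0771
gripper_force: 0.0
```

Call:
apply_moves:
  series:
    - [-12, -40, 0, 0, 0, 0, 0.9]
    - [0, -14, 0, 0, 0, 0, 0.9]
    - [0, 0, 0, 0, 0, 0, 0.9]

```text
time_s: 13.35
position: [0.6486, -0.0391, 0.1703]
tool_rot: [[-0.996, -0.092, -0.001], [-0.092, 0.996, 0.0], [0.001, 0.0, -1.0]]
ft_force: [0.2, 0.2, 0.3]
grip_width: 0.077
gripper_force: 0.0
```

```bash
python3 -c "
from h import *
go('yellow',.087)"
```

```text
yellow 0.087 shift mm [-1.  0. 83.]
```

Call:
apply_moves:
  series:
    - [-1, 0, 15, 0, 0, 0, 0.9]
    - [0, 0, 30, 0, 0, 0, 0.9]
    - [0, 0, 28, 0, 0, 0, 0.9]
    - [0, 0, 10, 0, 0, 0, 0.9]
    - [0, 0, 0, 0, 0, 0, 0.9]
    - [0, 0, 0, 0, 0, 0, 0.5]
    - [0, 0, 0, 0, 0, 0, 0.3]
    - [0, 0, 0, 0, 0, 0, 0.3]
    - [0, 0, 0, 0, 0, 0, 0.3]

```text
time_s: 14.48
position: [0.6504, -0.0387, 0.0887]
tool_rot: [[-0.996, -0.093, 0.002], [-0.093, 0.996, -0.0], [-0.002, -0.0, -1.0]]
ft_force: [-1.7, 1.2, 6.7]
grip_width: 0.0352
gripper_force: 29.8
```

```bash
python3 -c "
from h import *
go('t3',.138)"
```

```text
t3 0.138 shift mm [196. 367. -50.]
```

Call:
apply_moves:
  series:
    - [0, 0, -5, 0, 0, 0, 0.3]
    - [0, 0, -20, 0, 0, 0, 0.3]
    - [8, 5, -25, 0, 0, 0, 0.3]
    - [22, 20, 0, 0, 0, 0, 0.3]
    - [34, 36, 0, 0, 0, 0, 0.3]
    - [34, 40, 0, 0, 0, 0, 0.3]
    - [34, 40, 0, 0, 0, 0, 0.3]
    - [34, 40, 0, 0, 0, 0, 0.3]
    - [22, 45, 0, 0, 0, 0, 0.3]
    - [8, 45, 0, 0, 0, 0, 0.3]
    - [0, 36, 0, 0, 0, 0, 0.3]
    - [0, 30, 0, 0, 0, 0, 0.3]

```text
time_s: 15.98
position: [0.423, 0.2798, 0.1377]
tool_rot: [[-0.996, -0.094, -0.0], [-0.094, 0.996, -0.0], [0.0, -0.0, -1.0]]
ft_force: [0.4, -0.1, -1.4]
grip_width: 0.0351
gripper_force: 29.8
```

Call:
apply_moves:
  series:
    - [0, 20, 0, 0, 0, 0, 0.3]
    - [0, 10, 0, 0, 0, 0, 0.3]
    - [0, 0, 0, 0, 0, 0, 0.3]

```text
time_s: 16.35
position: [0.4206, 0.3084, 0.1375]
tool_rot: [[-0.996, -0.093, -0.0], [-0.093, 0.996, -0.0], [0.0, -0.0, -1.0]]
ft_force: [-0.2, -1.1, -0.9]
grip_width: 0.035
gripper_force: 29.8
```

```bash
python3 -c "
from h import *
go('t3',.0865)"
```

```text
t3 0.0865 shift mm [-0.  0. 51.]
```

Call:
apply_moves:
  series:
    - [0, 0, 10, 0, 0, 0, 0.3]
    - [0, 0, 18, 0, 0, 0, 0.3]
    - [0, 0, 14, 0, 0, 0, 0.3]
    - [0, 0, 6, 0, 0, 0, 0.3]
    - [0, 0, 2, 0, 0, 0, 0.3]
    - [0, 0, 1, 0, 0, 0, 0.3]
    - [0, 0, 1, 0, 0, 0, 0.3]
    - [0, 0, 0, 0, 0, 0, 0.3]

```text
time_s: 17.35
position: [0.4212, 0.3087, 0.0867]
tool_rot: [[-0.996, -0.093, 0.002], [-0.093, 0.996, 0.001], [-0.002, 0.001, -1.0]]
ft_force: [-0.7, -0.5, 4.4]
grip_width: 0.0352
gripper_force: 30.2
```

Call:
apply_moves:
  series:
    - [0, 0, 0, 0, 0, 0, 0.5]
    - [0, 0, 0, 0, 0, 0, 0.7]
    - [0, 0, 0, 0, 0, 0, 0.9]
    - [0, 0, -20, 0, 0, 0, 0.9]
    - [0, 0, -40, 0, 0, 0, 0.9]
    - [0, -10, -25, 0, 0, 0, 0.9]
    - [0, -20, 0, 0, 0, 0, 0.9]
    - [0, 0, 0, 0, 0, 0, 0.9]

```text
time_s: 18.35
position: [0.4235, 0.2779, 0.1707]
tool_rot: [[-0.996, -0.091, 0.0], [-0.091, 0.996, 0.0], [-0.0, 0.0, -1.0]]
ft_force: [-0.6, -0.4, -0.7]
grip_width: 0.0769
gripper_force: 0.0
```

```bash
python3 -c "
from h import *
from rig import get_image
a=get_image('top');b=get_image('scene');np.savez('t1.npz',**a);np.savez('s1.npz',**b)
i=cv2.resize(a['frame'][120:220,190:370],None,fx=4,fy=4,interpolation=2);j=cv2.resize(b['frame'][80:250,210:420],(400,324))
k=np.zeros((724,720,3),np.uint8);k[:400]=i;k[400:,:400]=j;cv2.imwrite('pics/d.png',k[:600,:,::-1])
go('dish',.1)"
```

```text
dish 0.1 shift mm [-197. -266.   70.]
```

View pics/d.png

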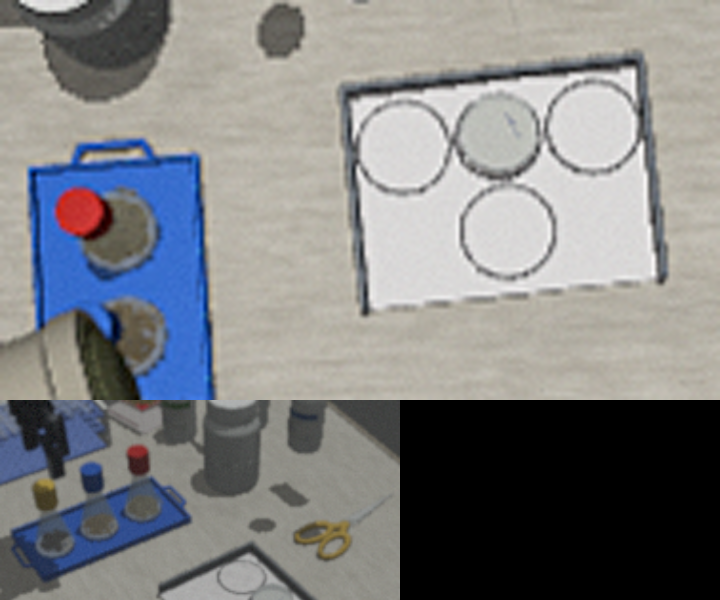

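All three flasks stand upright in the tray and the dish is untouched. The bare rings in the crop are at left (403,146), front (508,231) and right (593,126), with the dish at (498,134). I'll measure the rings once to refine the return spots.

Run:
```python
from h import *
pt=lambda u,v:(190+u/4,120+v/4)
t=dict(np.load("t1.npz")); s=dict(np.load("s1.npz"))
N=["red","yellow","blue","dish"]
P={}
for nm,g in (("top",t),("scene",s)):
    gr=cv2.resize(cv2.cvtColor(g["frame"],cv2.COLOR_RGB2GRAY),None,fx=4,fy=4,interpolation=cv2.INTER_CUBIC)
    th=cv2.adaptiveThreshold(gr,255,cv2.ADAPTIVE_THRESH_MEAN_C,cv2.THRESH_BINARY_INV,61,12)
    cs,_=cv2.findContours(th,cv2.RETR_LIST,cv2.CHAIN_APPROX_NONE)
    for c in cs:
        if len(c)<100: continue
        e=cv2.fitEllipse(c)
        if not 30<e[1][0]<130 or e[1][1]>150 or cv2.contourArea(c)<.85*np.pi/4*e[1][0]*e[1][1]: continue
        uv=(np.array(e[0])+.5)/4-.5
        w=cast(g,[uv],.006)[0]
        if .5<w[0]<.7 and -.08<w[1]<.15: print(nm,uv.round(1),np.round(e[1],0),w.round(4))
```

```text
top [316.6 177.3] [86. 87.] [0.5731 0.0274 0.006 ]
```

Run:
```python
from h import *
pos={"red":(.6377,.1044),"blue":(.5739,.0244),"yellow":(.6498,-.0385)}
for nm,f in (("top","t1.npz"),("scene","s1.npz")):
    g=dict(np.load(f)); gr=cv2.resize(cv2.cvtColor(g["frame"],cv2.COLOR_RGB2GRAY),None,fx=6,fy=6,interpolation=cv2.INTER_CUBIC)
    fc=200/np.tan(np.radians(float(g["vertical_fov"]))/2); K=np.array([[fc,0,g["cx"]],[0,fc,g["cy"]],[0,0,1.]])
    A=np.array(g["attitude"])*[1,-1,-1]
    for n,p in pos.items():
        X=A.T@(np.r_[p,.006]-g["eye"]); uv=cv2.projectPoints(X.reshape(1,3),np.zeros(3),np.zeros(3),K,np.float64(g["dist"]))[0][0,0]
        c=tuple(int(round((x+.5)*6)) for x in uv)
        th=np.uint8(gr>gr[c[1]-20:c[1]+20,c[0]-20:c[0]+20].mean()-22)
        _,l=cv2.connectedComponents(th,connectivity=4); mk=np.uint8(l==l[c[1],c[0]])
        cn=max(cv2.findContours(mk,0,1)[0],key=len); e=cv2.fitEllipse(cn)
        print(nm,n,np.round(e[1],0),len(cn),cast(g,[np.array(e[0])/6-.5],.006)[0].round(4))
```

```text
top red [124. 128.] 367 [0.638 0.106 0.006]
top blue [125. 129.] 368 [0.573  0.0276 0.006 ]
top yellow [124. 128.] 361 [ 0.6515 -0.0374  0.006 ]
scene red [104. 184.] 684 [0.6494 0.1034 0.006 ]
scene blue [104. 146.] 362 [0.5759 0.0272 0.006 ]
scene yellow [103. 145.] 359 [ 0.654  -0.0363  0.006 ]
```

Run:
```python
from h import *
tcp={"red":(.5786,.3192),"blue":(.499,.3128),"yellow":(.4212,.3087)}
for nm,f,roi in (("scene","s1.npz",(210,80,320,160)),("top","t1.npz",(190,150,260,260))):
    g=dict(np.load(f))
    for c in tcp:
        m,b=blobs(g,*C[c],roi)
        for a,ct,mk in b[:3]:
            w=cast(g,[ct],.122)[0]; 
            if a<200: print(nm,c,a,ct.round(1),w.round(4),"tcp-cam mm",((np.array(tcp[c])-w[:2])*1e3).round(1))
```

```text
scene red 53 [282.  107.1] [0.5788 0.3158 0.122 ] tcp-cam mm [-0.2  3.4]
scene blue 115 [223.8 151.4] [0.3646 0.2107 0.122 ] tcp-cam mm [134.4 102.1]
scene blue 79 [258.  117.8] [0.4978 0.302  0.122 ] tcp-cam mm [ 1.2 10.8]
scene yellow 43 [233.  124.7] [0.4249 0.3069 0.122 ] tcp-cam mm [-3.7  1.8]
top red 101 [209.8 172.8] [0.5758 0.3198 0.122 ] tcp-cam mm [ 2.8 -0.6]
top blue 17 [206.4 245.5] [0.3754 0.3277 0.122 ] tcp-cam mm [123.6 -14.9]
```

```bash
sed -i 's/^T={.*/T={"red":(.639,.1058),"blue":(.5746,.0269),"yellow":(.6512,-.037),"dish":(.6453,.0344),"stage":(.478,-.316),"t1":(.5786,.3192),"t2":(.499,.3128),"t3":(.4212,.3087)}/' h.py; python3 -c "
from h import *
go('dish',.1)"
```

```text
dish 0.1 shift mm [-198. -264.   70.]
```

Call:
apply_moves:
  series:
    - [-20, -30, 0, 0, 0, 0, 0.95]
    - [-35, -48, 0, 0, 0, 0, 0.95]
    - [-38, -48, 0, 0, 0, 0, 0.95]
    - [-38, -48, 0, 0, 0, 0, 0.95]
    - [-35, -46, 10, 0, 0, 0, 0.95]
    - [-22, -30, 20, 0, 0, 0, 0.95]
    - [-10, -14, 30, 0, 0, 0, 0.95]
    - [0, 0, 10, 0, 0, 0, 0.95]
    - [0, 0, 0, 0, 0, 0, 0.95]

```text
time_s: 19.58
position: [0.6446, 0.0352, 0.1002]
tool_rot: [[-0.996, -0.094, -0.001], [-0.094, 0.996, 0.0], [0.001, 0.001, -1.0]]
ft_force: [-0.2, 0.3, -0.4]
grip_width: 0.0813
gripper_force: 0.0
```

```bash
python3 -c "
from h import *
go('dish',.04);go('dish',.004)"
```

```text
dish 0.04 shift mm [-1. -1. 60.]
dish 0.004 shift mm [-1. -1. 96.]
```

Call:
apply_moves:
  series:
    - [-1, -1, 20, 0, 0, 0, 0.95]
    - [0, 0, 30, 0, 0, 0, 0.95]
    - [0, 0, 25, 0, 0, 0, 0.95]
    - [0, 0, 12, 0, 0, 0, 0.95]
    - [0, 0, 6, 0, 0, 0, 0.95]
    - [0, 0, 0, 0, 0, 0, 0.95]

```text
time_s: 20.32
position: [0.6465, 0.0334, 0.0083]
tool_rot: [[-0.996, -0.093, 0.001], [-0.093, 0.996, -0.0], [-0.001, -0.0, -1.0]]
ft_force: [-0.4, -0.9, 0.3]
grip_width: 0.0811
gripper_force: 0.0
```

```bash
python3 -c "
from h import *
from rig import get_image
go('dish',.005)
g=get_image('scene');u,v=353,180;cv2.imwrite(f'pics/e1.png',cv2.resize(g['frame'][v-50:v+50,u-65:u+65,::-1],None,fx=5,fy=5,interpolation=2))"
```

```text
dish 0.005 shift mm [1. 1. 3.]
```

View pics/e1.png

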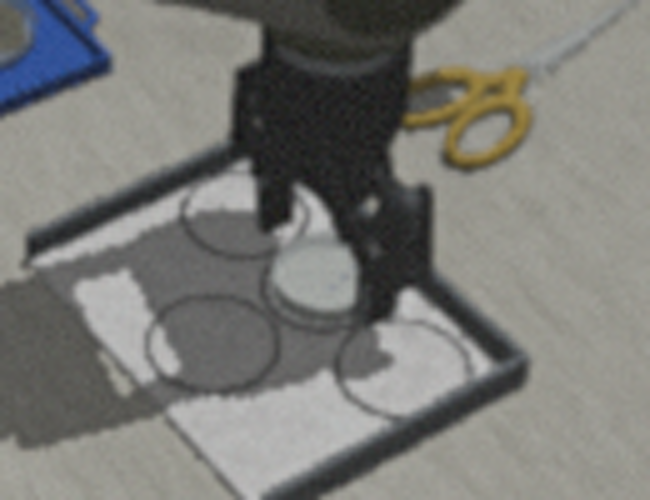

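The dish (315,280) lies between the fingers (275,210 and 375,300), with the tips just above the plate. Next I lower 3 mm and close gently.

Call:
apply_moves:
  series:
    - [1, 1, 3, 0, 0, 0, 0.95]
    - [0, 0, 0, 0, 0, 0, 0.85]
    - [0, 0, 0, 0, 0, 0, 0.7]
    - [0, 0, 0, 0, 0, 0, 0.6]
    - [0, 0, 0, 0, 0, 0, 0.6]
    - [0, 0, 0, 0, 0, 0, 0.6]
  grip_force: 25

```text
time_s: 21.12
position: [0.6453, 0.034, 0.0052]
tool_rot: [[-0.996, -0.093, 0.001], [-0.093, 0.996, -0.0], [-0.001, -0.0, -1.0]]
ft_force: [-2.0, 0.4, 5.6]
grip_width: 0.055
gripper_force: 25.6
```

Call:
apply_moves:
  series:
    - [0, 0, -3, 0, 0, 0, 0.6]
    - [0, 0, -8, 0, 0, 0, 0.6]
    - [0, 0, -14, 0, 0, 0, 0.6]
    - [0, 0, -15, 0, 0, 0, 0.6]
    - [0, 0, 0, 0, 0, 0, 0.6]

```text
time_s: 21.75
position: [0.646, 0.0339, 0.0465]
tool_rot: [[-0.996, -0.093, 0.003], [-0.093, 0.996, -0.0], [-0.003, -0.001, -1.0]]
ft_force: [0.4, -0.6, -0.5]
grip_width: 0.055
gripper_force: 26.5
```

```bash
python3 -c "
from h import *
from rig import get_image
go('stage',.1)
g=get_image('scene');u,v=353,165;cv2.imwrite(f'pics/e2.png',cv2.resize(g['frame'][v-50:v+50,u-65:u+65,::-1],None,fx=5,fy=5,interpolation=2))"
```

```text
stage 0.1 shift mm [ 200. -333.  -54.]
```

View pics/e2.png

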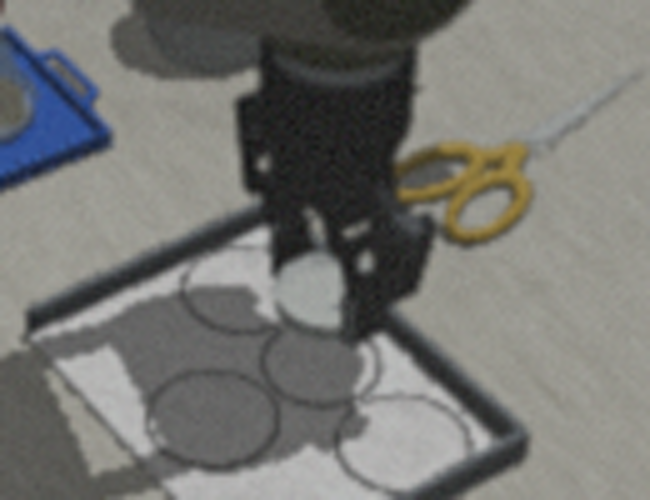

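The dish is held level at (312,290), its small ring is bare below it, and nothing else is disturbed.

Call:
apply_moves:
  series:
    - [0, 0, -15, 0, 0, 0, 0.6]
    - [6, -10, -25, 0, 0, 0, 0.6]
    - [14, -24, -15, 0, 0, 0, 0.6]
    - [22, -36, 0, 0, 0, 0, 0.6]
    - [26, -44, 0, 0, 0, 0, 0.6]
    - [28, -46, 0, 0, 0, 0, 0.6]
    - [28, -46, 0, 0, 0, 0, 0.6]
    - [26, -44, 0, 0, 0, 0, 0.6]
    - [22, -38, 0, 0, 0, 0, 0.6]
    - [16, -26, 0, 0, 0, 0, 0.6]
    - [9, -14, 0, 0, 0, 0, 0.6]
    - [3, -5, 0, 0, 0, 0, 0.6]

```text
time_s: 23.3
position: [0.4768, -0.3164, 0.0998]
tool_rot: [[-0.996, -0.092, 0.0], [-0.092, 0.996, 0.0], [-0.0, 0.0, -1.0]]
ft_force: [0.0, 0.2, -0.8]
grip_width: 0.0549
gripper_force: 26.6
```

Call:
apply_moves:
  series:
    - [0, 0, 0, 0, 0, 0, 0.6]
    - [0, 0, 10, 0, 0, 0, 0.6]
    - [0, 0, 15, 0, 0, 0, 0.6]
    - [0, 0, 10, 0, 0, 0, 0.6]
    - [0, 0, 0, 0, 0, 0, 0.6]

```text
time_s: 23.92
position: [0.4766, -0.3156, 0.0634]
tool_rot: [[-0.996, -0.093, -0.002], [-0.093, 0.996, 0.002], [0.001, 0.002, -1.0]]
ft_force: [0.5, -0.7, -0.4]
grip_width: 0.0545
gripper_force: 26.6
```

```bash
python3 -c "
from h import *
from rig import get_image
go('stage',.0472)
g=get_image('scene');u,v=372,310;cv2.imwrite(f'pics/f1.png',cv2.resize(g['frame'][v-60:v+60,u-70:u+70,::-1],None,fx=5,fy=5,interpolation=2))"
```

```text
stage 0.0472 shift mm [-1. -1. 16.]
```

View pics/f1.png

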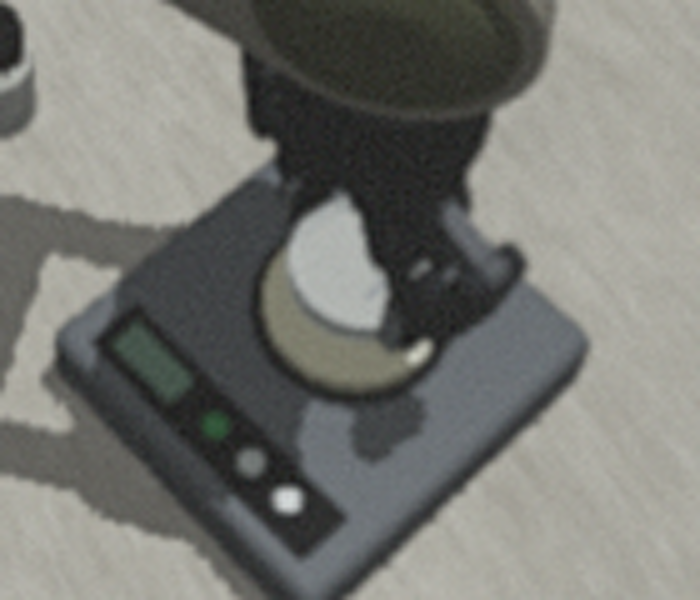

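The dish (340,270) is held level above the stage disc (345,310), so I lower it.

Call:
apply_moves:
  series:
    - [-1, -1, 6, 0, 0, 0, 0.6]
    - [0, 0, 5, 0, 0, 0, 0.6]
    - [0, 0, 2, 0, 0, 0, 0.6]
    - [0, 0, 1, 0, 0, 0, 0.6]
    - [0, 0, 0, 0, 0, 0, 0.6]

```text
time_s: 24.6
position: [0.478, -0.317, 0.0506]
tool_rot: [[-0.996, -0.093, 0.0], [-0.093, 0.996, -0.0], [-0.0, -0.0, -1.0]]
ft_force: [-0.4, -0.1, -0.3]
grip_width: 0.0545
gripper_force: 26.6
```

Call:
apply_moves:
  series:
    - [0, 0, 1, 0, 0, 0, 0.6]
    - [0, 0, 1, 0, 0, 0, 0.6]
    - [0, 0, 0, 0, 0, 0, 0.6]

```text
time_s: 24.98
position: [0.478, -0.3169, 0.0485]
tool_rot: [[-0.996, -0.093, -0.0], [-0.093, 0.996, 0.0], [0.0, 0.0, -1.0]]
ft_force: [0.6, -0.1, 0.2]
grip_width: 0.0545
gripper_force: 26.6
```

Call:
apply_moves:
  series:
    - [0, 0, 1, 0, 0, 0, 0.6]
    - [0, 0, 0, 0, 0, 0, 0.6]
    - [0, 0, 0, 0, 0, 0, 0.6]

```text
time_s: 25.35
position: [0.478, -0.317, 0.0476]
tool_rot: [[-0.996, -0.093, 0.0], [-0.093, 0.996, 0.0], [-0.0, 0.0, -1.0]]
ft_force: [0.7, 0.5, -0.4]
grip_width: 0.0548
gripper_force: 26.6
```

Call:
apply_moves:
  series:
    - [0, 0, 1, 0, 0, 0, 0.6]
    - [0, 0, 0, 0, 0, 0, 0.6]
    - [0, 0, 0, 0, 0, 0, 0.6]

```text
time_s: 25.72
position: [0.4781, -0.3171, 0.0472]
tool_rot: [[-0.996, -0.093, 0.0], [-0.093, 0.996, -0.001], [-0.0, -0.001, -1.0]]
ft_force: [-2.1, 2.1, 5.4]
grip_width: 0.055
gripper_force: 26.9
```

Call:
apply_moves:
  series:
    - [0, 0, 0, 0, 0, 0, 0.68]
    - [0, 0, 0, 0, 0, 0, 0.78]
    - [0, 0, 0, 0, 0, 0, 0.9]
    - [0, 0, 0, 0, 0, 0, 0.95]
    - [0, 0, -10, 0, 0, 0, 0.95]
    - [0, 0, -30, 0, 0, 0, 0.95]
    - [0, 0, -45, 0, 0, 0, 0.95]
    - [0, 25, -40, 0, 0, 0, 0.95]
    - [0, 45, 0, 0, 0, 0, 0.95]
    - [0, 50, 0, 0, 0, 0, 0.95]
    - [0, 50, 0, 0, 0, 0, 0.95]
    - [0, 50, 0, 0, 0, 0, 0.95]

```text
time_s: 27.22
position: [0.4573, -0.0965, 0.1724]
tool_rot: [[-0.996, -0.093, 0.001], [-0.093, 0.996, -0.0], [-0.001, -0.001, -1.0]]
ft_force: [0.3, -0.0, 0.2]
grip_width: 0.0808
gripper_force: 0.0
```

```bash
python3 -c "
from h import *
from rig import get_image
go('t3',.175)
a=get_image('top');b=get_image('scene');np.savez('t2.npz',**a);np.savez('s2.npz',**b)
i=cv2.resize(a['frame'][180:236,405:465],(400,373),interpolation=2);j=cv2.resize(b['frame'][280:345,335:410],(400,347),interpolation=2)
k=np.zeros((373,800,3),np.uint8);k[:,:400]=i;k[:347,400:]=j;cv2.imwrite('pics/g.png',k[:,:,::-1])"
```

```text
t3 0.175 shift mm [ -2. 407.  -3.]
```

View pics/g.png

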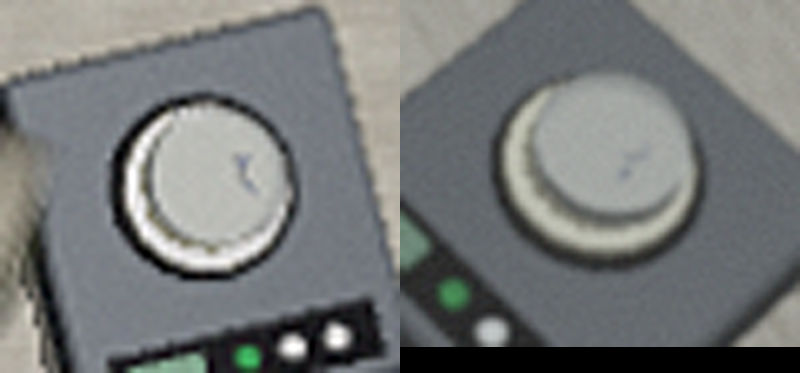

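The dish is flat and right way up on the stage. Its lid centre is near (219,176) against stage centre (207,187) in the left crop, and (614,143) against (600,170) in the right crop. I'll work out the real offset.

```bash
python3 -c "
from h import *
t=dict(np.load('t2.npz'));s=dict(np.load('s2.npz'))
f=6.667
for g,o,d,st,f in ((t,(405,180),(219.5,175),(206,186.5),6.667),(s,(335,280),(213,143.5),(201,168.5),5.333)):
  p=lambda q:[[o[0]+q[0]/f-.5,o[1]+q[1]/f-.5]]
  D=cast(g,p(d),.063)[0];S=cast(g,p(st),.048)[0];print(D.round(4),S.round(4),((D-S)*1e3).round(1))
"
```

```text
[ 0.48   -0.3182  0.063 ] [ 0.4759 -0.3158  0.048 ] [ 4.1 -2.4 15. ]
[ 0.4817 -0.3187  0.063 ] [ 0.4776 -0.3191  0.048 ] [ 4.1  0.4 15. ]
```

The dish is about 4 mm too far in +x, so I'll regrasp and shift it. There is plenty of time left.

```bash
python3 -c "
from h import *
T['d']=(.481,-.317);go('d',.09);go('d',.0475)"
```

```text
d 0.09 shift mm [  -3. -224.   82.]
d 0.0475 shift mm [  -3. -224.  125.]
```

Call:
apply_moves:
  series:
    - [0, -25, 0, 0, 0, 0, 0.95]
    - [-1, -45, 0, 0, 0, 0, 0.95]
    - [-1, -50, 0, 0, 0, 0, 0.95]
    - [-1, -50, 10, 0, 0, 0, 0.95]
    - [0, -40, 22, 0, 0, 0, 0.95]
    - [0, -14, 30, 0, 0, 0, 0.95]
    - [0, 0, 20, 0, 0, 0, 0.95]
    - [0, 0, 0, 0, 0, 0, 0.95]

```text
time_s: 28.32
position: [0.4807, -0.3211, 0.0888]
tool_rot: [[-0.996, -0.092, -0.002], [-0.092, 0.996, 0.002], [0.002, 0.002, -1.0]]
ft_force: [0.3, -0.2, 0.3]
grip_width: 0.0809
gripper_force: 0.0
```

```bash
python3 -c "
from h import *
T['d']=(.481,-.317);go('d',.0475)"
```

```text
d 0.0475 shift mm [-1.  4. 41.]
```

Call:
apply_moves:
  series:
    - [-1, 4, 10, 0, 0, 0, 0.95]
    - [0, 0, 18, 0, 0, 0, 0.95]
    - [0, 0, 10, 0, 0, 0, 0.95]
    - [0, 0, 2, 0, 0, 0, 0.95]
    - [0, 0, 0, 0, 0, 0, 0.95]
    - [0, 0, 0, 0, 0, 0, 0.85]
    - [0, 0, 0, 0, 0, 0, 0.7]
    - [0, 0, 0, 0, 0, 0, 0.6]
    - [0, 0, 0, 0, 0, 0, 0.6]
    - [0, 0, 0, 0, 0, 0, 0.6]

```text
time_s: 29.58
position: [0.4821, -0.3167, 0.0504]
tool_rot: [[-0.996, -0.093, 0.001], [-0.093, 0.996, -0.001], [-0.001, -0.001, -1.0]]
ft_force: [-2.0, 0.6, 4.4]
grip_width: 0.0547
gripper_force: 25.3
```

Call:
apply_moves:
  series:
    - [0, 0, -3, 0, 0, 0, 0.6]
    - [0, 0, -2, 0, 0, 0, 0.6]
    - [4, 1, 0, 0, 0, 0, 0.6]
    - [0, 0, 0, 0, 0, 0, 0.6]
    - [0, 0, 2, 0, 0, 0, 0.6]
    - [0, 0, 1, 0, 0, 0, 0.6]
    - [0, 0, 1, 0, 0, 0, 0.6]
    - [0, 0, 0, 0, 0, 0, 0.6]

```text
time_s: 30.58
position: [0.4779, -0.316, 0.0505]
tool_rot: [[-0.996, -0.093, -0.0], [-0.093, 0.996, 0.0], [0.0, 0.0, -1.0]]
ft_force: [-0.8, 0.1, -1.1]
grip_width: 0.0547
gripper_force: 26.5
```

Call:
apply_moves:
  series:
    - [0, 0, 1, 0, 0, 0, 0.6]
    - [0, 0, 0, 0, 0, 0, 0.6]
    - [0, 0, 0, 0, 0, 0, 0.6]

```text
time_s: 30.95
position: [0.478, -0.316, 0.0503]
tool_rot: [[-0.996, -0.093, 0.0], [-0.093, 0.996, -0.001], [-0.0, -0.001, -1.0]]
ft_force: [-1.6, 2.3, 7.0]
grip_width: 0.0543
gripper_force: 26.8
```

Call:
apply_moves:
  series:
    - [0, 0, 0, 0, 0, 0, 0.66]
    - [0, 0, 0, 0, 0, 0, 0.72]
    - [0, 0, 0, 0, 0, 0, 0.82]
    - [0, 0, 0, 0, 0, 0, 0.95]
    - [0, 0, -10, 0, 0, 0, 0.95]
    - [0, 0, -30, 0, 0, 0, 0.95]
    - [0, 0, -45, 0, 0, 0, 0.95]
    - [0, 25, -40, 0, 0, 0, 0.95]
    - [0, 45, 0, 0, 0, 0, 0.95]
    - [0, 50, 0, 0, 0, 0, 0.95]
    - [0, 50, 0, 0, 0, 0, 0.95]
    - [0, 50, 0, 0, 0, 0, 0.95]

```text
time_s: 32.45
position: [0.4572, -0.0955, 0.1753]
tool_rot: [[-0.996, -0.093, 0.001], [-0.093, 0.996, -0.0], [-0.001, -0.001, -1.0]]
ft_force: [0.0, -0.3, -0.3]
grip_width: 0.0813
gripper_force: 0.0
```

```bash
python3 -c "
from h import *
from rig import get_image
go('t3',.175)
a=get_image('top');b=get_image('scene');np.savez('t2.npz',**a);np.savez('s2.npz',**b)
i=cv2.resize(a['frame'][180:236,405:465],(400,373),interpolation=2);j=cv2.resize(b['frame'][280:345,335:410],(400,347),interpolation=2)
k=np.zeros((373,800,3),np.uint8);k[:,:400]=i;k[:347,400:]=j;cv2.imwrite('pics/g2.png',k[:,:,::-1])"
```

```text
t3 0.175 shift mm [ -2. 406.   0.]
```

View pics/g2.png

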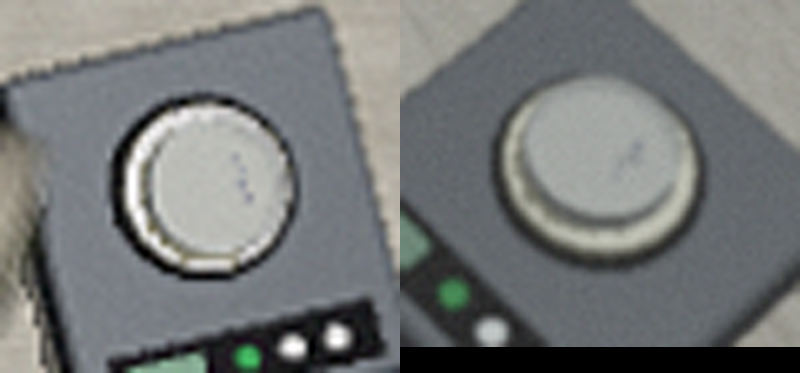

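The dish lid is now centred on the stage: top crop (216,183) against the parallax-expected (214,185). Next are the flasks, yellow first.

Call:
apply_moves:
  series:
    - [0, 25, 0, 0, 0, 0, 0.9]
    - [0, 45, 0, 0, 0, 0, 0.9]
    - [0, 50, 0, 0, 0, 0, 0.9]
    - [0, 50, 0, 0, 0, 0, 0.9]
    - [0, 50, 0, 0, 0, 0, 0.9]
    - [0, 50, 0, 0, 0, 0, 0.9]
    - [0, 50, 0, 0, 0, 0, 0.9]
    - [-1, 45, 0, 0, 0, 0, 0.9]
    - [-1, 30, 0, 0, 0, 0, 0.9]
    - [0, 11, 0, 0, 0, 0, 0.9]
    - [0, 0, 0, 0, 0, 0, 0.9]
  grip_force: 30

```text
time_s: 33.92
position: [0.422, 0.3072, 0.1747]
tool_rot: [[-0.996, -0.093, 0.0], [-0.093, 0.996, -0.0], [-0.0, -0.0, -1.0]]
ft_force: [0.2, -1.1, 0.1]
grip_width: 0.0767
gripper_force: 0.0
```

```bash
python3 -c "
from h import *
go('t3',.0865)"
```

```text
t3 0.0865 shift mm [ 1.  2. 88.]
```

Call:
apply_moves:
  series:
    - [1, 2, 15, 0, 0, 0, 0.9]
    - [0, 0, 30, 0, 0, 0, 0.9]
    - [0, 0, 30, 0, 0, 0, 0.9]
    - [0, 0, 13, 0, 0, 0, 0.9]
    - [0, 0, 0, 0, 0, 0, 0.9]
    - [0, 0, 0, 0, 0, 0, 0.5]
    - [0, 0, 0, 0, 0, 0, 0.3]
    - [0, 0, 0, 0, 0, 0, 0.3]
    - [0, 0, 0, 0, 0, 0, 0.3]

```text
time_s: 35.05
position: [0.4211, 0.3097, 0.0875]
tool_rot: [[-0.996, -0.093, 0.002], [-0.093, 0.996, 0.001], [-0.002, 0.001, -1.0]]
ft_force: [0.0, 1.1, 5.6]
grip_width: 0.0347
gripper_force: 29.7
```

```bash
python3 -c "
from h import *
go('yellow',.141)"
```

```text
yellow 0.141 shift mm [-197. -367.  -53.]
```

Call:
apply_moves:
  series:
    - [0, 0, -5, 0, 0, 0, 0.3]
    - [0, 0, -20, 0, 0, 0, 0.3]
    - [0, -10, -28, 0, 0, 0, 0.3]
    - [0, -30, 0, 0, 0, 0, 0.3]
    - [0, -40, 0, 0, 0, 0, 0.3]
    - [-12, -46, 0, 0, 0, 0, 0.3]
    - [-24, -46, 0, 0, 0, 0, 0.3]
    - [-34, -44, 0, 0, 0, 0, 0.3]
    - [-36, -42, 0, 0, 0, 0, 0.3]
    - [-34, -40, 0, 0, 0, 0, 0.3]
    - [-28, -32, 0, 0, 0, 0, 0.3]
    - [-18, -22, 0, 0, 0, 0, 0.3]

```text
time_s: 36.55
position: [0.6393, -0.0253, 0.1392]
tool_rot: [[-0.996, -0.092, -0.001], [-0.092, 0.996, 0.0], [0.001, 0.0, -1.0]]
ft_force: [-0.0, 0.6, -1.3]
grip_width: 0.0349
gripper_force: 29.8
```

Call:
apply_moves:
  series:
    - [-8, -12, 0, 0, 0, 0, 0.3]
    - [-3, -3, 0, 0, 0, 0, 0.3]
    - [0, 0, 0, 0, 0, 0, 0.3]

```text
time_s: 36.92
position: [0.6504, -0.0371, 0.1396]
tool_rot: [[-0.996, -0.093, -0.0], [-0.093, 0.996, 0.0], [0.0, 0.0, -1.0]]
ft_force: [-0.4, 0.0, -0.5]
grip_width: 0.0345
gripper_force: 29.8
```

```bash
python3 -c "
from h import *
go('yellow',.088)"
```

```text
yellow 0.088 shift mm [-1. -0. 52.]
```

Call:
apply_moves:
  series:
    - [0, 0, 10, 0, 0, 0, 0.3]
    - [0, 0, 18, 0, 0, 0, 0.3]
    - [0, 0, 14, 0, 0, 0, 0.3]
    - [0, 0, 6, 0, 0, 0, 0.3]
    - [0, 0, 2, 0, 0, 0, 0.3]
    - [0, 0, 0, 0, 0, 0, 0.3]
    - [0, 0, 0, 0, 0, 0, 0.3]

```text
time_s: 37.8
position: [0.651, -0.0379, 0.0899]
tool_rot: [[-0.996, -0.093, 0.001], [-0.093, 0.996, -0.0], [-0.001, -0.0, -1.0]]
ft_force: [-0.4, 0.1, -1.8]
grip_width: 0.0345
gripper_force: 29.8
```

Call:
apply_moves:
  series:
    - [0, 0, 1, 0, 0, 0, 0.3]
    - [0, 0, 0.5, 0, 0, 0, 0.3]
    - [0, 0, 0, 0, 0, 0, 0.3]

```text
time_s: 38.17
position: [0.6514, -0.0377, 0.0897]
tool_rot: [[-0.996, -0.093, 0.003], [-0.093, 0.996, -0.0], [-0.003, -0.001, -1.0]]
ft_force: [-1.6, 1.7, 8.0]
grip_width: 0.0349
gripper_force: 31.0
```

Call:
apply_moves:
  series:
    - [0, 0, 0, 0, 0, 0, 0.5]
    - [0, 0, 0, 0, 0, 0, 0.7]
    - [0, 0, 0, 0, 0, 0, 0.9]
    - [0, 0, -20, 0, 0, 0, 0.9]
    - [0, 0, -40, 0, 0, 0, 0.9]
    - [5, 20, -25, 0, 0, 0, 0.9]
    - [15, 40, 0, 0, 0, 0, 0.9]
    - [20, 50, 0, 0, 0, 0, 0.9]
    - [20, 50, 0, 0, 0, 0, 0.9]
    - [20, 50, 0, 0, 0, 0, 0.9]
    - [20, 50, 0, 0, 0, 0, 0.9]
    - [14, 45, 0, 0, 0, 0, 0.9]

```text
time_s: 39.67
position: [0.5079, 0.2569, 0.1732]
tool_rot: [[-0.996, -0.093, 0.0], [-0.093, 0.996, 0.0], [-0.0, 0.0, -1.0]]
ft_force: [0.8, 0.3, 0.7]
grip_width: 0.0769
gripper_force: 0.0
```

Call:
apply_moves:
  series:
    - [4, 38, 0, 0, 0, 0, 0.9]
    - [0, 20, 0, 0, 0, 0, 0.9]
    - [0, 0, 0, 0, 0, 0, 0.9]

```text
time_s: 40.05
position: [0.4997, 0.3132, 0.1728]
tool_rot: [[-0.996, -0.094, -0.0], [-0.094, 0.996, -0.0], [0.0, -0.0, -1.0]]
ft_force: [0.9, -0.2, 0.1]
grip_width: 0.0767
gripper_force: 0.0
```

```bash
cat > chk.py <<'E'
from h import *
from rig import get_image
o={n:dict(np.load(n+"0.npz")) for n in("top","scene")}
def chk(c):
    for n in o:
        g=get_image(n); r=[]
        for x in (o[n],g):
            m,b=blobs(x,*C[c],ROI[n])
            b=[k for k in b if 30<k[0]<135 and (n=="top" or c!="yellow" or k[1][1]>160)]
            r.append(cast(x,[b[0][1]],.124)[0] if b else np.full(3,np.nan))
        print(c,n,"now-start mm",((r[1]-r[0])*1e3).round(1)[:2])
E
python3 -c "
from chk import *
go('t2',.0865);chk('yellow')"
```

```text
t2 0.0865 shift mm [ 1. -0. 86.]
yellow top now-start mm [-0.   0.1]
yellow scene now-start mm [0.  0.3]
```

Yellow is back within 0.3 mm of its start. Blue is next.

Call:
apply_moves:
  series:
    - [1, 0, 15, 0, 0, 0, 0.9]
    - [0, 0, 30, 0, 0, 0, 0.9]
    - [0, 0, 30, 0, 0, 0, 0.9]
    - [0, 0, 11, 0, 0, 0, 0.9]
    - [0, 0, 0, 0, 0, 0, 0.9]
    - [0, 0, 0, 0, 0, 0, 0.5]
    - [0, 0, 0, 0, 0, 0, 0.3]
    - [0, 0, 0, 0, 0, 0, 0.3]
    - [0, 0, 0, 0, 0, 0, 0.3]

```text
time_s: 41.28
position: [0.4991, 0.3131, 0.088]
tool_rot: [[-0.996, -0.093, 0.002], [-0.093, 0.996, 0.001], [-0.002, 0.001, -1.0]]
ft_force: [-0.0, 2.5, 6.7]
grip_width: 0.0353
gripper_force: 29.6
```

```bash
python3 -c "
from h import *
go('blue',.141)"
```

```text
blue 0.141 shift mm [ -49. -292.  -53.]
```

Call:
apply_moves:
  series:
    - [0, 0, -5, 0, 0, 0, 0.3]
    - [0, 0, -20, 0, 0, 0, 0.3]
    - [-2, -10, -28, 0, 0, 0, 0.3]
    - [-5, -26, 0, 0, 0, 0, 0.3]
    - [-6, -38, 0, 0, 0, 0, 0.3]
    - [-8, -48, 0, 0, 0, 0, 0.3]
    - [-8, -50, 0, 0, 0, 0, 0.3]
    - [-8, -48, 0, 0, 0, 0, 0.3]
    - [-6, -38, 0, 0, 0, 0, 0.3]
    - [-4, -25, 0, 0, 0, 0, 0.3]
    - [-2, -10, 0, 0, 0, 0, 0.3]
    - [0, 0, 0, 0, 0, 0, 0.3]

```text
time_s: 42.78
position: [0.5745, 0.0255, 0.1399]
tool_rot: [[-0.996, -0.092, -0.0], [-0.092, 0.996, 0.0], [0.0, 0.0, -1.0]]
ft_force: [-0.4, -0.0, -2.3]
grip_width: 0.0347
gripper_force: 29.5
```

```bash
python3 -c "
from h import *
T['blue']=(.575,.0258);go('blue',.088)"
```

```text
blue 0.088 shift mm [-1.  0. 52.]
```

Call:
apply_moves:
  series:
    - [0, 0, 10, 0, 0, 0, 0.3]
    - [0, 0, 18, 0, 0, 0, 0.3]
    - [0, 0, 14, 0, 0, 0, 0.3]
    - [0, 0, 6, 0, 0, 0, 0.3]
    - [0, 0, 2, 0, 0, 0, 0.3]
    - [0, 0, 1, 0, 0, 0, 0.3]
    - [0, 0, 0, 0, 0, 0, 0.3]

```text
time_s: 43.65
position: [0.5748, 0.0257, 0.0901]
tool_rot: [[-0.996, -0.093, 0.001], [-0.093, 0.996, 0.0], [-0.001, 0.0, -1.0]]
ft_force: [-2.7, 1.9, 4.7]
grip_width: 0.0348
gripper_force: 30.9
```

Call:
apply_moves:
  series:
    - [0, 0, 0, 0, 0, 0, 0.5]
    - [0, 0, 0, 0, 0, 0, 0.7]
    - [0, 0, 0, 0, 0, 0, 0.9]
    - [0, 0, -20, 0, 0, 0, 0.9]
    - [0, 0, -40, 0, 0, 0, 0.9]
    - [0, 20, -25, 0, 0, 0, 0.9]
    - [-5, 40, 0, 0, 0, 0, 0.9]
    - [-7, 50, 0, 0, 0, 0, 0.9]
    - [-7, 50, 0, 0, 0, 0, 0.9]
    - [-6, 50, 0, 0, 0, 0, 0.9]
    - [-4, 46, 0, 0, 0, 0, 0.9]
    - [-2, 34, 0, 0, 0, 0, 0.9]

```text
time_s: 45.15
position: [0.5783, 0.319, 0.1738]
tool_rot: [[-0.996, -0.094, -0.0], [-0.094, 0.996, -0.0], [0.0, -0.0, -1.0]]
ft_force: [0.8, -0.3, 0.2]
grip_width: 0.0767
gripper_force: 0.0
```

Call:
apply_moves:
  series:
    - [0, 2, 0, 0, 0, 0, 0.9]
    - [0, 0, 0, 0, 0, 0, 0.9]

```text
time_s: 45.4
position: [0.5784, 0.3185, 0.1739]
tool_rot: [[-0.996, -0.093, -0.0], [-0.093, 0.996, -0.0], [0.0, -0.0, -1.0]]
ft_force: [0.4, -0.6, 0.2]
grip_width: 0.0771
gripper_force: 0.0
```

```bash
python3 -c "
from chk import *
go('t1',.0865);chk('blue')"
```

```text
t1 0.0865 shift mm [-0.  1. 87.]
blue top now-start mm [0.1 2.4]
blue scene now-start mm [0.2 2.6]
```

Call:
apply_moves:
  series:
    - [0, 1, 15, 0, 0, 0, 0.9]
    - [0, 0, 30, 0, 0, 0, 0.9]
    - [0, 0, 30, 0, 0, 0, 0.9]
    - [0, 0, 12, 0, 0, 0, 0.9]
    - [0, 0, 0, 0, 0, 0, 0.9]
    - [0, 0, 0, 0, 0, 0, 0.5]
    - [0, 0, 0, 0, 0, 0, 0.3]
    - [0, 0, 0, 0, 0, 0, 0.3]
    - [0, 0, 0, 0, 0, 0, 0.3]

```text
time_s: 46.62
position: [0.5787, 0.3205, 0.0881]
tool_rot: [[-0.996, -0.093, 0.002], [-0.093, 0.996, 0.001], [-0.002, 0.001, -1.0]]
ft_force: [-0.5, 0.9, 4.9]
grip_width: 0.0346
gripper_force: 29.7
```

```bash
python3 -c "
from h import *
T['red']=(.639,.105);go('red',.141)"
```

```text
red 0.141 shift mm [ -40. -220.  -53.]
```

Call:
apply_moves:
  series:
    - [0, 0, -5, 0, 0, 0, 0.3]
    - [0, 0, -20, 0, 0, 0, 0.3]
    - [-2, -10, -28, 0, 0, 0, 0.3]
    - [-5, -25, 0, 0, 0, 0, 0.3]
    - [-6, -35, 0, 0, 0, 0, 0.3]
    - [-7, -40, 0, 0, 0, 0, 0.3]
    - [-7, -40, 0, 0, 0, 0, 0.3]
    - [-6, -35, 0, 0, 0, 0, 0.3]
    - [-5, -25, 0, 0, 0, 0, 0.3]
    - [-2, -10, 0, 0, 0, 0, 0.3]
    - [0, 0, 0, 0, 0, 0, 0.3]

```text
time_s: 48.0
position: [0.6384, 0.1047, 0.1399]
tool_rot: [[-0.996, -0.092, -0.001], [-0.092, 0.996, 0.0], [0.001, 0.0, -1.0]]
ft_force: [-0.3, -0.5, -1.2]
grip_width: 0.0346
gripper_force: 29.6
```

```bash
python3 -c "
from h import *
T['red']=(.639,.105);go('red',.088)"
```

```text
red 0.088 shift mm [-1.  0. 52.]
```

Call:
apply_moves:
  series:
    - [0, 0, 10, 0, 0, 0, 0.3]
    - [0, 0, 18, 0, 0, 0, 0.3]
    - [0, 0, 14, 0, 0, 0, 0.3]
    - [0, 0, 6, 0, 0, 0, 0.3]
    - [0, 0, 2, 0, 0, 0, 0.3]
    - [0, 0, 1, 0, 0, 0, 0.3]
    - [0, 0, 0, 0, 0, 0, 0.3]

```text
time_s: 48.88
position: [0.6388, 0.1051, 0.0902]
tool_rot: [[-0.996, -0.093, 0.002], [-0.093, 0.996, 0.0], [-0.002, 0.0, -1.0]]
ft_force: [-1.0, 1.7, 5.0]
grip_width: 0.0345
gripper_force: 30.9
```

Contact made. I'll release, lift, and move clear toward the left for a check.

Call:
apply_moves:
  series:
    - [0, 0, 0, 0, 0, 0, 0.5]
    - [0, 0, 0, 0, 0, 0, 0.7]
    - [0, 0, 0, 0, 0, 0, 0.9]
    - [0, 0, -20, 0, 0, 0, 0.9]
    - [0, 0, -40, 0, 0, 0, 0.9]
    - [5, 20, -25, 0, 0, 0, 0.9]
    - [15, 40, 0, 0, 0, 0, 0.9]
    - [25, 45, 0, 0, 0, 0, 0.9]
    - [25, 45, 0, 0, 0, 0, 0.9]
    - [20, 40, 0, 0, 0, 0, 0.9]
    - [10, 20, 0, 0, 0, 0, 0.9]
    - [0, 0, 0, 0, 0, 0, 0.9]

```text
time_s: 50.38
position: [0.5191, 0.3052, 0.1741]
tool_rot: [[-0.996, -0.095, 0.0], [-0.095, 0.996, -0.0], [-0.0, -0.0, -1.0]]
ft_force: [0.3, -0.7, 0.3]
grip_width: 0.0769
gripper_force: 0.0
```

```bash
python3 -c "
from chk import *
for c in C: chk(c)
T['b']=(.575,.0255);go('b',.17)
a=get_image('top');b=get_image('scene')
i=cv2.resize(a['frame'][120:220,190:370],(800,444),interpolation=2)[:,340:];j=cv2.resize(b['frame'][120:240,280:400],(340,340),interpolation=2)
k=np.zeros((444,800,3),np.uint8);k[:,:460]=i;k[:340,460:]=j;cv2.imwrite('pics/z.png',k[:,:,::-1])"
```

```text
red top now-start mm [-1.6 -0.7]
red scene now-start mm [-0.8  0.9]
blue top now-start mm [0.2 2.3]
blue scene now-start mm [0.1 1.8]
yellow top now-start mm [-0.   0.1]
yellow scene now-start mm [0.2 0.4]
b 0.17 shift mm [ -29. -282.    4.]
```

View pics/z.png

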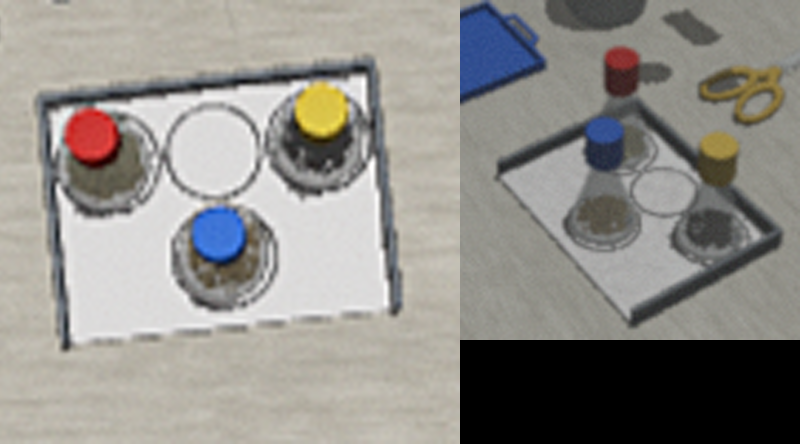

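All three flasks stand upright on their rings. In the left crop red is at (105,165), blue at (225,255) and yellow at (320,140). They are within about 2.5 mm of their starts, the dish ring is bare, and the gripper is clear. Handing in.

```bash
python3 -c "
from rig import env
print(env.close_job())"
```

```text
the job is handed in; nothing more can be done
None
```

The job is handed in (no verdict came back): the dish sits right way up in the middle of the lit stage after one 4 mm re-centring, and all three flasks stand upright within about 2.5 mm of where they started, at about 50 s of the 138 s.

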